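# Press a battery pack home under its dock's drag spring

## Robot

A 6-joint arm with a two-finger parallel gripper is mounted at the origin on the work surface. World frame = base frame: x ahead of the robot, y to its left, z up, the work surface at z = 0. Lengths are in m, angles in rad, forces in N, time in s.
With the tool pointing down it reaches from about 0.35 to 0.85 m from the base axis. Payload 8.1 kg.
Tool frame: the origin (TCP) lies on the front face of the gripper's body, between the roots of the fingers; the fingertips stand 84 mm ahead of it and the grasp point (between the pads) lies 65 mm ahead of it; x points along the fingers, y is the direction in which the jaws open and shut, and the axes are right-handed (so a half turn about x gives the same grasp; the last joint's range is limited). The gripper opens to 93 mm and grips with 3 to 60 N. Pads are 15 mm wide; open, the fingers measure 128 mm over their backs; the gripper's body (75 mm by 188 mm) begins 65 mm behind the grasp point.
Start: joints at [-1.428, 0.13, 1.488, -0, 1.523, -0.085], TCP at [0.136, -0.584, 0.303] pointing down, gripper open.
Joint ranges: [-2.96, 2.96], [-0.89, 2.26], [0.02, 2.5], [-1.34, 4.48], [0, 2.73], [-2.66, 2.66]. Speed limits (rad/s): [2.39, 2.39, 2.79, 3.14, 3.14, 3.14].

## Interface

Orientations are given as a rotation vector (axis times angle).
In Python, from plant import telemetry, read_camera, camera_params, robot gives the robot as it stands.
- The arm moves only by the tool step_arm, never from a script. Its argument "commands" is a list of rows, each an object with "xyz": the shift along the tool's x, y, z in mm, a list of three; "turn": the turn, a rotation vector about the tool's x, y, z in rad, a list of three; "grip": the finger opening in mm, from 0 to 93. In form: [{"xyz": [dx, dy, dz], "turn": [ax, ay, az], "grip": grip}, ...]. A call has 1 to 12 rows; each row is the pose to reach, as a shift and turn from the pose commanded when the call began, along the tool's axes at that moment; what a row does not reach only later rows make up. A row lasts 1/8 s, in which the tool goes at most 62.5 mm and 10.7 degrees, less where a joint would pass 70% of its speed; a pose out of reach is approached as far as the arm can. A call with a gripper value outside its range is refused whole. The fingers move at their own pace and stop on an object; "force" is the grip in N (left out, the last holds). Time passes only in rows, so rows that repeat a pose let the fingers close. It gives the time, the measured TCP pose, the force and the opening at its end, in the units of the state.
- telemetry.read_state(): the state, without advancing time (a new reading comes with each control period).
- read_camera(name): name is "scene" or "top"; returns the picture (480x640x3 uint8, red, green, blue); there is no depth.
- camera_params(name): a dict with "mtx" (3x3 intrinsics, pixels), "k1" (the pictures are not rectified: a ray, as slopes to the right and down, at radius r is drawn at 1 + k1 r^2 times it, then the intrinsics apply), "rvec" (rotation vector, rad) and "tvec" (3), from world to camera coordinates, as OpenCV has them. Camera axes: x right, y down, z forward; pixel columns grow to the right and rows downward; lengths in m; the calibration is good to about 2 mm. A picture is of the moment at which its call begins. camera_params takes no time and is no camera call.
- robot.close_job(): hands the job in, once; it reports no verdict.
The state is a dict: "t": time; "q": joint angles; "dq": joint speeds; "joint_torque": joint torques, N m; "tool_pos": TCP position; "orientation": TCP orientation; "force": force on the tool from outside, world axes, zero at the start; "wrist_torque": the same for the moment, N m; "opening": finger opening in m.
Only numpy, scipy, OpenCV 4.12 (cv2) and the standard library are available. Lean on these libraries where they do the work, as an engineer would, in place of code of your own. Each camera call takes 0.05 s, during which the arm holds its last target. There are 200 camera calls.

## Task

One of the two battery docks has its pack lying in the mouth of the bay, not yet under the strap. With the fingertips on its top, press that pack hard down on its sprung floor and, keeping it down, slide it under the strap and its leaf spring until it is fully home against the end stop, then let go. Do not ram it against the strap or lift it, do not push on the leaf spring itself, and leave the other dock, its pack and everything else on the table where they are.

Things in the scene. Friction and masses are not known exactly. Their poses are not given: they have to be found in the camera images.
- dock: The dock to load: bolted-down aluminium channel, 84 mm wide, 300 mm long. Origin on the table under the middle of the strap's front edge; +x = the way in (away from the robot), +y left, +z up. Bay open at the top and at its mouth x = -165 mm; ends at x = 60 mm on a grey housing 52 mm tall. Side walls 67 mm apart inside, 28.5 mm high. Of two alike docks, the one whose pack is not yet under the strap.
- strap: That dock's rigid steel cross strap, 84 mm long across the whole bay, 12 mm wide along it, 3 mm thick. Origin: middle of its front lower edge, 28.5 mm above the table; axes as the dock. A raised pack butts against its edge (3.5 mm overlap) and would bend it if rammed with more than 20 N; a pack pressed right down clears it by 2.5 mm.
- leaf: The drag spring: steel leaf 42 mm long, 30 mm wide, hung from the strap's rear edge. Origin at its root, 12 mm beyond the strap's front edge, 28.5 mm above the table, axes as the dock. It slopes down into the bay to 23 mm above the table, gives way upwards, and bears on the top of a pack sliding under it with about 4 to 9 N, which keeps a pack that is home down and in place when let go.
- dock_stop (a point): Middle of that dock's end stop, 60 mm beyond the strap's front edge, 16 mm above the table; axes as the dock. The pack is home when its nose meets this face.
- floor_plate (a joint): How far that dock's sprung floor plate (213 x 42 mm, along the channel, under the pack) is pressed down, in m: 0 raised, its top 12 mm above the table; 0.006 bottomed, top at 6 mm. It stays level. Springs push up with 4 N raised, 13 N bottomed (1.5 N per mm): about 8 to 11 N on the pack puts it right down.
- pack: Flat grey battery pack to slide in, 120 mm long (x), 64 wide, 20 thick, 220 to 330 g, lying in the mouth of that dock on the raised floor plate, nose 8 to 38 mm short of the strap. Origin: centre of its underside; +x to its nose, which points into the dock; +z up. Its top is 32 mm above the table at rest, 26 mm right down. Friction on the dock about 0.25. Once home, its last 60 mm stay out in front of the strap.
- pack_nose (a point): Middle of the pack's nose face, 60 mm ahead of its centre, 10 mm above its underside; axes as the pack.
- pack_pad (a point): Centre of the thumb pad: the flat top of the pack's tail, 20 mm above its underside, 41 mm behind its centre. The pad reaches 19 mm back to the tail end and 19 mm forward to a rib across the top, 4 mm high, 8 mm thick, 48 mm wide, which a finger pressing on the pad can push against. Axes as the pack.
- other_dock: The second dock, the same in every measure and axis, with its pack already home. Leave it alone.
- other_pack: The pack already home in the second dock, same shape and axes as the other. Leave it alone.
- battery_a: A bystander; only its position on the table matters. Nine-volt battery standing between the docks, 27 x 18 x 49 mm; origin at the centre of its underside.
- battery_b: A bystander; only its position on the table matters. Nine-volt battery standing between the docks, farther from the robot than the first, 27 x 18 x 49 mm; origin at the centre of its underside.
- bottle: A bystander; only its position on the table matters. Small amber glass bottle standing between the docks, 36 mm across, 72 mm tall; origin at the centre of its underside.
- screwdriver: A bystander; only its position on the table matters. Screwdriver 180 mm long lying to the right; origin at its middle, at table height.
- cell_holder: A bystander; only its position on the table matters. Black four-cell battery holder, 64 x 60 x 16 mm, to the left; origin at the centre of its underside.
- fan: A bystander; only its position on the table matters. Square cooling fan lying flat to the right, 60 x 60 x 15 mm; origin at the centre of its underside.
- clamp: A bystander; only its position on the table matters. Steel spring clamp lying flat to the left, about 115 x 55 x 17 mm; origin at its middle, at table height.
Not all that is in view belongs to the job. Leave any brown or yellow look-alike of the pack alone.

How it is judged:
By the outcome, as a careful person would: the job done as asked, in the order asked, and still so for the second after the job is handed in, with the robot touching nothing.
It also fails if it takes over 35 s, if anything falls off the work surface, if the arm or the gripper's body presses on something with over 40 N, if the wrist force passes 120 N, or if a joint passes its speed limit or range.

## Working session

There is one attempt and no reset: what is moved stays moved. The work goes in short steps, Python scripts to look and compute and a tool call to move; the robot and the scene stay as the last step left them, time stands still between calls to the robot, and variables do not carry over. Pictures are saved under pics/ and viewed, about 8 in all and at most 12, crops included, and the job is handed in when it is done.

Besides the shell and the picture viewer there is one more tool, called after "Request:" by a JSON object that holds its "api" and its "payload". step_arm: Moves the arm, as the interface text tells. Its arguments: {"type":"object","properties":{"commands":{"type":"array"},"force":{"type":"number"}},"required":["commands"]}

```bash
ls; mkdir -p pics; cat > h.py <<'E'
import numpy as np, cv2
from plant import telemetry, read_camera, camera_params, robot
def ray(name,u,v):
    p=camera_params(name);K=np.array(p['mtx']);k1=p['k1']
    d=np.array([(u-K[0,2])/K[0,0],(v-K[1,2])/K[1,1]]);s=d.copy()
    for _ in range(20): s=d/(1+k1*(s@s))
    R=cv2.Rodrigues(np.array(p['rvec'],float))[0];t=np.array(p['tvec'],float).ravel()
    w=R.T@np.r_[s,1];return -R.T@t,w/np.linalg.norm(w)
def onz(name,u,v,z):
    o,d=ray(name,u,v);return o+d*(z-o[2])/d[2]
def tri(u1,u2,n1='scene',n2='top'):
    o1,d1=ray(n1,*u1);o2,d2=ray(n2,*u2)
    s=np.linalg.lstsq(np.c_[d1,-d2],o2-o1,rcond=None)[0]
    a,b=o1+s[0]*d1,o2+s[1]*d2;return (a+b)/2,np.linalg.norm(a-b)
def proj(name,P):
    p=camera_params(name);K=np.array(p['mtx']);R=cv2.Rodrigues(np.array(p['rvec'],float))[0]
    c=R@np.array(P)+np.array(p['tvec'],float).ravel();s=c[:2]/c[2];s=s*(1+p['k1']*(s@s));return K[:2,:2]@s+K[:2,2]
E
python3 - <<'E'
from h import *
for n in('scene','top'):
    cv2.imwrite(f'pics/{n}0.png',read_camera(n)[:,:,::-1]);o,d=ray(n,320,240);print(n,o,d,camera_params(n)['mtx'])
print(telemetry.read_state())
E
```

```text
pics
scene [1.52684898 0.3732617  0.77673618] [-0.78638002 -0.28054926 -0.55036223] [[573.98555038   0.         314.53832467]
 [  0.         573.98555038 235.01981499]
 [  0.           0.           1.        ]]
top [0.3506571  0.01237661 1.1986489 ] [ 0.10577772 -0.0056748  -0.99437361] [[493.38447521   0.         322.57531252]
 [  0.         493.38447521 241.18470135]
 [  0.           0.           1.        ]]
{'t': 0.1, 'q': array([-1.42838731e+00,  1.31078256e-01,  1.48914439e+00,  7.75900515e-07,
        1.52302765e+00, -8.54244613e-02]), 'dq': array([ 0.00036552, -0.00177182, -0.00322966,  0.00120001,  0.0001761 ,
       -0.00081315]), 'joint_torque': array([ 1.23225229e-03, -5.61339104e+01, -4.93097878e+01,  7.71631440e-02,
        2.91065115e-02, -5.32787681e-05]), 'tool_pos': array([ 0.13547506, -0.5841224 ,  0.30181093]), 'orientation': array([ 2.10146396,  0.24219089, -2.10156221]), 'force': array([ 0.38607047, -0.39526011,  0.65791865]), 'wrist_torque': array([ 0.03355134, -0.02795845,  0.00198951]), 'opening': 0.09309291052293303}
```

View pics/scene0.png

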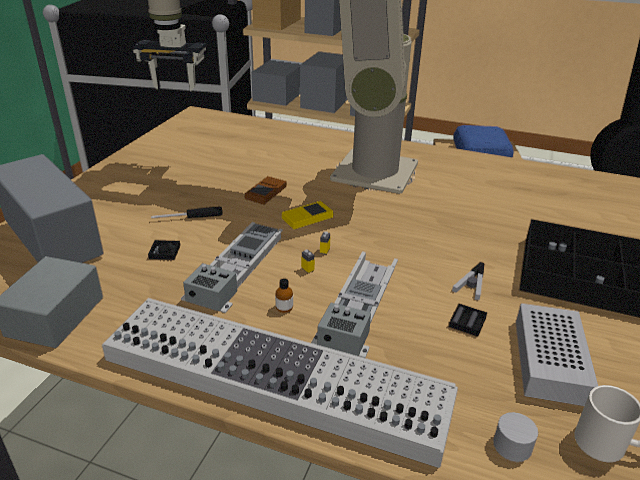

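View pics/top0.png

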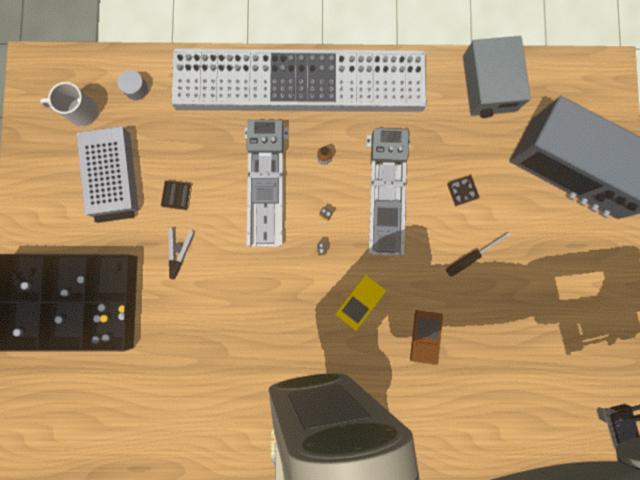

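The top view shows two docks, at about (266,183) and (389,190). The look-alikes are a yellow pack (361,302) and a brown one (427,337). I'll crop both docks close up to see which pack is not under its strap.

```bash
python3 - <<'E'
import cv2,numpy as np
t=cv2.imread('pics/top0.png');s=cv2.imread('pics/scene0.png')
r=lambda a,w,h:cv2.resize(a,(w,h),interpolation=cv2.INTER_CUBIC)
a=r(t[110:260,240:290],200,600);b=r(t[110:260,365:415],200,600)
c=r(s[215:315,180:290],396,360)[:300];d=r(s[245:360,315:405],396,506)
cv2.imwrite('pics/c1.png',np.hstack([a,b,np.vstack([r(s[215:315,180:290],330,300),r(s[245:360,310:420],330,300)])]))
E
```

```text
(no output)
```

View pics/c1.png

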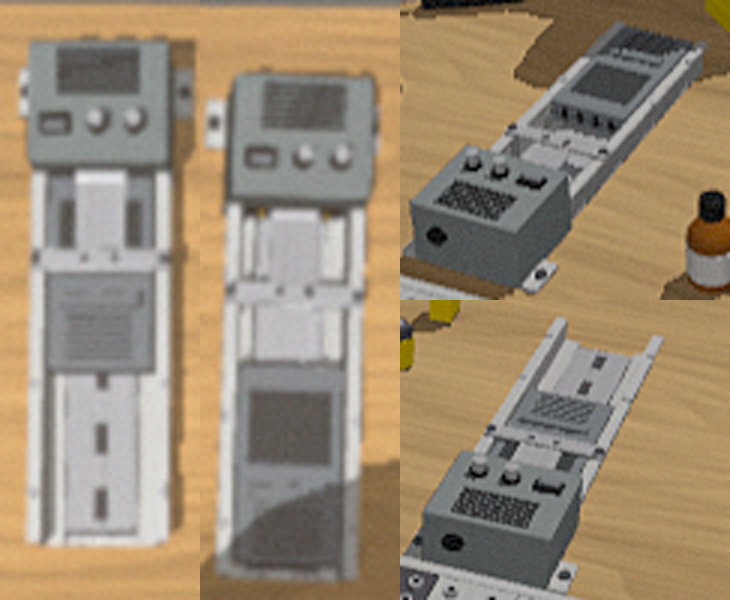

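The image-right dock (top view about (389,190), scene about (235,265)) is the target: its pack lies short of the strap. The other dock's pack is under its strap, and the yellow and brown ones are decoys. Next I measure.

```bash
python3 - <<'E'
from h import *
T=lambda X,Y:(365+(X-200)/4-.375,110+Y/4-.375)
S=lambda X,Y:(180+(X-400)/3-.33,215+Y/3-.33)
np.set_printoptions(precision=4,suppress=True)
for n,a,z in[('wall L far',(225,205),.0285),('wall R far',(363,208),.0285),('wall L mouth',(217,573),.0285),('wall R mouth',(357,578),.0285),
 ('strap fr L',(225,303),.0315),('strap fr R',(362,300),.0315),('noseL',(238,365),.032),('noseR',(342,368),.032),('tailL',(230,570),.032),('tailR',(342,572),.032)]:
    print(n,onz('top',*T(*a),z))
print('tri noseL(dock left=scene right)',tri(S(621,131),T(238,365)));print('tri noseR',tri(S(548,103),T(342,368)))
print('tri strap L',tri(S(607,153),T(228,295)));print('tri strap R',tri(S(510,128),T(361,292)))
t=cv2.imread('pics/top0.png');s=cv2.imread('pics/scene0.png')
r=lambda a,k:cv2.resize(a,None,fx=k,fy=k,interpolation=cv2.INTER_CUBIC)
a=r(t[172:258,362:416],7)[:600];b=r(s[218:275,225:290],6)
o=np.zeros((600,378+390,3),np.uint8);o[:a.shape[0],:378]=a;o[:b.shape[0],378:]=b;cv2.imwrite('pics/c2.png',o)
E
```

```text
wall L far [ 0.6688 -0.1172  0.0285]
wall R far [ 0.6674 -0.2011  0.0285]
wall L mouth [ 0.4447 -0.1108  0.0285]
wall R mouth [ 0.4421 -0.1942  0.0285]
strap fr L [ 0.6076 -0.1164  0.0315]
strap fr R [ 0.6099 -0.1991  0.0315]
noseL [ 0.5697 -0.1239  0.032 ]
noseR [ 0.5682 -0.1864  0.032 ]
tailL [ 0.4463 -0.1181  0.032 ]
tailR [ 0.4453 -0.1847  0.032 ]
tri noseL(dock left=scene right) (array([ 0.5725, -0.1264,  0.0188]), np.float64(0.001929237860009514))
tri noseR (array([ 0.5698, -0.1888,  0.0266]), np.float64(0.0031460471193913517))
tri strap L (array([ 0.6133, -0.1186,  0.0279]), np.float64(0.0001447164237183933))
tri strap R (array([ 0.6149, -0.1985,  0.0303]), np.float64(0.0005636306210407198))
```

View pics/c2.png

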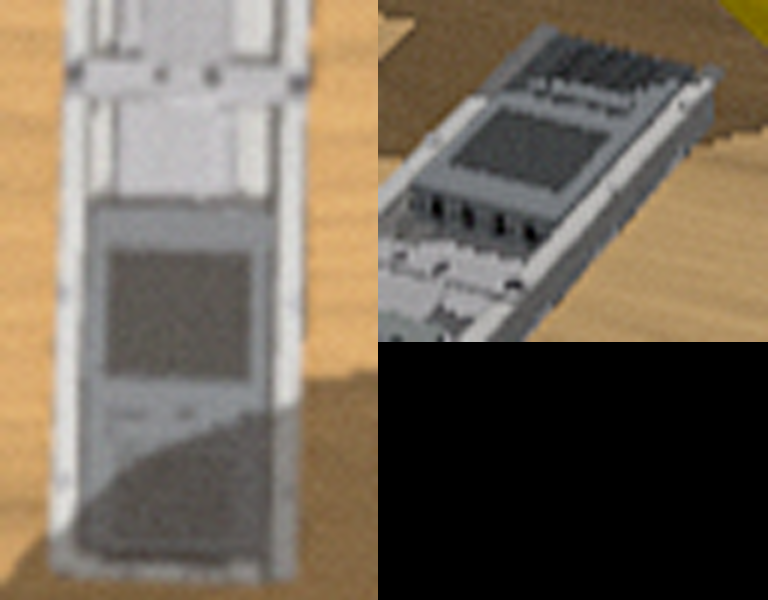

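```bash
cat >> h.py <<'E'
from scipy.spatial.transform import Rotation as Ro
np.set_printoptions(precision=4,suppress=True)
YAW=-0.030
def plan(target):
    s=telemetry.read_state();R=Ro.from_rotvec(s['orientation'])
    d=np.array([np.cos(YAW),np.sin(YAW),0])
    best=None
    for sg in(1,-1):
        y=sg*np.array([-d[1],d[0],0]);x=np.array([0,0,-1.]);G=Ro.from_matrix(np.c_[x,y,np.cross(x,y)])
        w=(R.inv()*G).as_rotvec()
        if best is None or np.linalg.norm(w)<np.linalg.norm(best):best=w
    print('pos',s['tool_pos'],'axes\n',R.as_matrix(),'\nshift mm',R.inv().apply(np.array(target)-s['tool_pos'])*1000,'turn',best,'F',s['force'],'t',s['t'],'q',s['q'])
E
python3 - <<'E'
from h import *
T=lambda X,Y:(365+(X-200)/4-.375,110+Y/4-.375)
S=lambda X,Y:(225+(X-378)/6-.4,218+Y/6-.4)
print(tri(S(548,222),T(238,365)),tri(S(413,188),T(342,368)))
plan([.474,-.153,.302])
E
```

```text
(array([ 0.5712, -0.1263,  0.0281]), np.float64(0.004194521151020211)) (array([ 0.5691, -0.1872,  0.0271]), np.float64(2.647128712750766e-05))
pos [ 0.1355 -0.5841  0.3018] axes
 [[-0.0002  0.2259 -0.9742]
 [ 0.0016 -0.9742 -0.2259]
 [-1.     -0.0017 -0.0001]] 
shift mm [   0.439  -343.5194 -427.1533] turn [0.2578 0.0001 0.0017] F [ 0.3861 -0.3953  0.6579] t 0.1 q [-1.4284  0.1311  1.4891  0.      1.523  -0.0854]
```

Request:
{"api": "step_arm", "payload": {"commands": [{"xyz": [0, -344, -427], "turn": [0.258, 0, 0], "grip": 0}, {"xyz": [0, -344, -427], "turn": [0.258, 0, 0], "grip": 0}, {"xyz": [0, -344, -427], "turn": [0.258, 0, 0], "grip": 0}, {"xyz": [0, -344, -427], "turn": [0.258, 0, 0], "grip": 0}, {"xyz": [0, -344, -427], "turn": [0.258, 0, 0], "grip": 0}, {"xyz": [0, -344, -427], "turn": [0.258, 0, 0], "grip": 0}, {"xyz": [0, -344, -427], "turn": [0.258, 0, 0], "grip": 0}, {"xyz": [0, -344, -427], "turn": [0.258, 0, 0], "grip": 0}, {"xyz": [0, -344, -427], "turn": [0.258, 0, 0], "grip": 0}, {"xyz": [0, -344, -427], "turn": [0.258, 0, 0], "grip": 0}, {"xyz": [0, -344, -427], "turn": [0.258, 0, 0], "grip": 0}, {"xyz": [0, -344, -427], "turn": [0.258, 0, 0], "grip": 0}], "force": 20}}

```text
t: 1.6
tool_pos: [0.4731, -0.154, 0.3026]
orientation: [-2.205, 0.035, 2.206]
force: [0.2, -0.4, 0.5]
opening: 0.0005
```

Request:
{"api": "step_arm", "payload": {"commands": [{"xyz": [55, 0, 0], "turn": [0, 0, 0], "grip": 0}, {"xyz": [110, 0, 0], "turn": [0, 0, 0], "grip": 0}, {"xyz": [160, 0, 0], "turn": [0, 0, 0], "grip": 0}, {"xyz": [160, 0, 0], "turn": [0, 0, 0], "grip": 0}, {"xyz": [160, 0, 0], "turn": [0, 0, 0], "grip": 0}]}}

```text
t: 2.22
tool_pos: [0.4745, -0.154, 0.1448]
orientation: [-2.208, 0.036, 2.204]
force: [0.4, -0.7, 0.8]
opening: 0.0004
```

```bash
python3 - <<'E'
from h import *
plan([.474,-.153,.118])
s=read_camera('scene')[:,:,::-1];t=read_camera('top')[:,:,::-1]
r=lambda a,w,h:cv2.resize(a,(w,h),interpolation=cv2.INTER_CUBIC)
cv2.imwrite('pics/d.png',np.hstack([r(s[190:290,190:310],480,400),r(t[160:260,360:420],240,400)]))
E
```

```text
pos [ 0.4745 -0.154   0.1448] axes
 [[ 0.0018 -0.0315 -0.9995]
 [-0.0008 -0.9995  0.0315]
 [-1.      0.0008 -0.0019]] 
shift mm [26.7728 -1.0453  0.5584] turn [-0.0015 -0.0019 -0.0008] F [ 0.3606 -0.7303  0.7695] t 2.225 q [-0.4167 -0.0065  1.9301 -0.      1.2159  1.1855]
```

View pics/d.png

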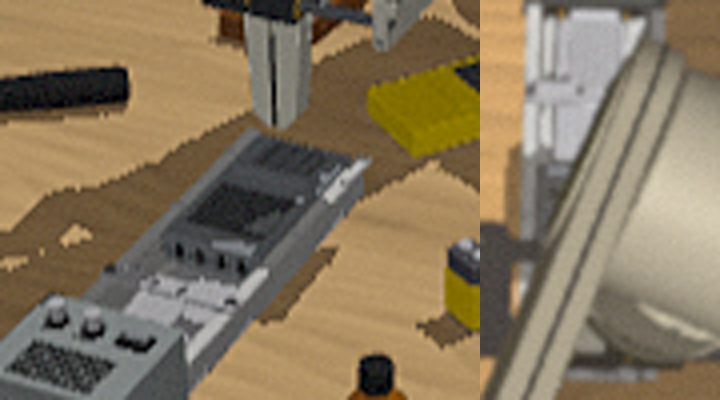

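```bash
python3 - <<'E'
from h import *
c=lambda P:(proj('scene',P)-[190,190])*4
print('tip',c([.4745,-.154,.0608]),'land',c([.4745,-.154,.032]),'landfront',c([.482,-.154,.032]),'rib',c([.486,-.154,.032]),'tail',c([.448,-.152,.032]),'nose',c([.568,-.156,.032]))
E
```

```text
tip [282.4947 118.2206] land [284.1783 158.9467] landfront [278.8173 165.1284] rib [275.9392 168.4471] tail [305.7283 138.1752] nose [210.7448 239.2463]
```

Request:
{"api": "step_arm", "payload": {"commands": [{"xyz": [14, -1, 0], "turn": [0, 0, 0], "grip": 0}, {"xyz": [25, -1, 0], "turn": [0, 0, 0], "grip": 0}, {"xyz": [28, -1, 0], "turn": [0, 0, 0], "grip": 0}, {"xyz": [30, -1, 0], "turn": [0, 0, 0], "grip": 0}, {"xyz": [30, -1, 0], "turn": [0, 0, 0], "grip": 0}, {"xyz": [30, -1, 0], "turn": [0, 0, 0], "grip": 0}]}}

```text
t: 3.08
tool_pos: [0.4741, -0.1521, 0.1133]
orientation: [-2.207, 0.033, 2.206]
force: [-1.5, -0.5, 4.6]
opening: 0.0004
```

Request:
{"api": "step_arm", "payload": {"commands": [{"xyz": [2, 0, 0], "turn": [0, 0, 0], "grip": 0}, {"xyz": [4, 0, 0], "turn": [0, 0, 0], "grip": 0}, {"xyz": [4, 0, 0], "turn": [0, 0, 0], "grip": 0}, {"xyz": [4, 0, 0], "turn": [0, 0, 0], "grip": 0}]}}

```text
t: 3.58
tool_pos: [0.4749, -0.1524, 0.1104]
orientation: [-2.209, 0.034, 2.204]
force: [-2.2, 0.8, 11.5]
opening: 0.001
```

Request:
{"api": "step_arm", "payload": {"commands": [{"xyz": [1, 0, 0], "turn": [0, 0, 0], "grip": 0}, {"xyz": [2, 0, 0], "turn": [0, 0, 0], "grip": 0}, {"xyz": [2, 0, 0], "turn": [0, 0, 0], "grip": 0}, {"xyz": [2, 0, 0], "turn": [0, 0, 0], "grip": 0}]}}

```text
t: 4.08
tool_pos: [0.4761, -0.153, 0.1103]
orientation: [-2.213, 0.036, 2.202]
force: [-5.3, 1.7, 23.5]
opening: 0.0001
```

Request:
{"api": "step_arm", "payload": {"commands": [{"xyz": [0, 0, -3], "turn": [0, 0, 0], "grip": 0}, {"xyz": [0, 0, -7], "turn": [0, 0, 0], "grip": 0}, {"xyz": [0, 0, -11], "turn": [0, 0, 0], "grip": 0}, {"xyz": [0, 0, -15], "turn": [0, 0, 0], "grip": 0}, {"xyz": [0, 0, -18], "turn": [0, 0, 0], "grip": 0}, {"xyz": [0, 0, -20], "turn": [0, 0, 0], "grip": 0}, {"xyz": [0, 0, -20], "turn": [0, 0, 0], "grip": 0}]}}

```text
t: 4.95
tool_pos: [0.4962, -0.1538, 0.1103]
orientation: [-2.213, 0.036, 2.202]
force: [-4.1, 0.3, 21.9]
opening: 0.0002
```

```bash
python3 - <<'E'
from h import *
plan([.474,-.153,.118])
s=read_camera('scene')[:,:,::-1]
cv2.imwrite('pics/e.png',cv2.resize(s[200:300,190:310],(720,600),interpolation=cv2.INTER_CUBIC))
E
```

```text
pos [ 0.4962 -0.1538  0.1103] axes
 [[ 0.005  -0.03   -0.9995]
 [-0.0027 -0.9995  0.03  ]
 [-1.      0.0025 -0.0051]] 
shift mm [-7.8125 -0.0868 22.2046] turn [-0.     -0.0051 -0.0025] F [-4.132   0.3429 21.8954] t 4.95 q [-0.3989  0.0953  1.8954 -0.0006  1.1452  1.2022]
```

View pics/e.png

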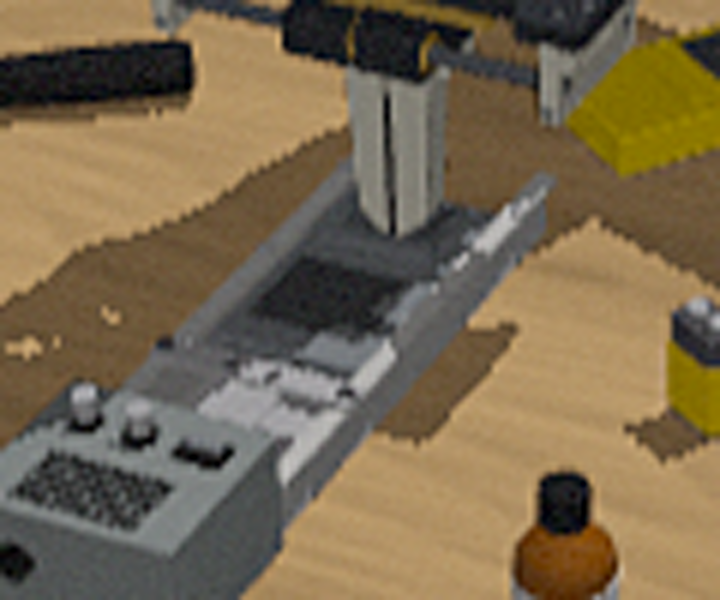

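Request:
{"api": "step_arm", "payload": {"commands": [{"xyz": [0, 0, -4], "turn": [0, 0, 0], "grip": 0}, {"xyz": [0, 0, -8], "turn": [0, 0, 0], "grip": 0}, {"xyz": [0, 0, -12], "turn": [0, 0, 0], "grip": 0}, {"xyz": [0, 0, -15], "turn": [0, 0, 0], "grip": 0}, {"xyz": [0, 0, -18], "turn": [0, 0, 0], "grip": 0}, {"xyz": [0, 0, -20], "turn": [0, 0, 0], "grip": 0}, {"xyz": [0, 0, -22], "turn": [0, 0, 0], "grip": 0}, {"xyz": [0, 0, -24], "turn": [0, 0, 0], "grip": 0}, {"xyz": [0, 0, -26], "turn": [0, 0, 0], "grip": 0}]}}

```text
t: 6.12
tool_pos: [0.5219, -0.1545, 0.1103]
orientation: [-2.212, 0.036, 2.202]
force: [-5.2, -0.3, 22.2]
opening: 0.0006
```

Request:
{"api": "step_arm", "payload": {"commands": [{"xyz": [0, 0, -3], "turn": [0, 0, 0], "grip": 0}, {"xyz": [0, 0, -6], "turn": [0, 0, 0], "grip": 0}, {"xyz": [0, 0, -9], "turn": [0, 0, 0], "grip": 0}, {"xyz": [0, 0, -12], "turn": [0, 0, 0], "grip": 0}, {"xyz": [0, 0, -12], "turn": [0, 0, 0], "grip": 0}]}}

```text
t: 6.75
tool_pos: [0.5342, -0.1548, 0.1103]
orientation: [-2.213, 0.036, 2.202]
force: [-3.9, 0.1, 20.3]
opening: 0.0003
```

Request:
{"api": "step_arm", "payload": {"commands": [{"xyz": [0.5, 0, -4], "turn": [0, 0, 0], "grip": 0}, {"xyz": [0.5, 0, -8], "turn": [0, 0, 0], "grip": 0}, {"xyz": [0.5, 0, -12], "turn": [0, 0, 0], "grip": 0}, {"xyz": [0.5, 0, -16], "turn": [0, 0, 0], "grip": 0}, {"xyz": [0.5, 0, -20], "turn": [0, 0, 0], "grip": 0}, {"xyz": [0.5, 0, -24], "turn": [0, 0, 0], "grip": 0}, {"xyz": [0.5, 0, -27], "turn": [0, 0, 0], "grip": 0}, {"xyz": [0.5, 0, -30], "turn": [0, 0, 0], "grip": 0}, {"xyz": [0.5, 0, -30], "turn": [0, 0, 0], "grip": 0}]}}

```text
t: 7.88
tool_pos: [0.5637, -0.1558, 0.1103]
orientation: [-2.212, 0.036, 2.203]
force: [-8.6, -0.1, 26.0]
opening: 0.0003
```

```bash
python3 - <<'E'
from h import *
plan([.474,-.153,.118])
s=read_camera('scene')[:,:,::-1]
cv2.imwrite('pics/f.png',cv2.resize(s[200:300,190:310],(720,600),interpolation=cv2.INTER_CUBIC))
c=lambda P:(proj('scene',P)-[190,200])*6
print(c([.548,-.154,.036]),c([.6085,-.157,.0315]))
E
```

```text
pos [ 0.5637 -0.1558  0.1103] axes
 [[ 0.004  -0.0301 -0.9995]
 [-0.0024 -0.9995  0.0301]
 [-1.      0.0023 -0.0041]] 
shift mm [-8.0675 -0.0545 89.7549] turn [-0.0001 -0.0041 -0.0023] F [-8.6455 -0.0831 26.0224] t 7.875 q [-0.3568  0.2602  1.7083 -0.001   1.1685  1.2445]
[343.8722 264.2363] [264.2533 356.3313]
```

View pics/f.png

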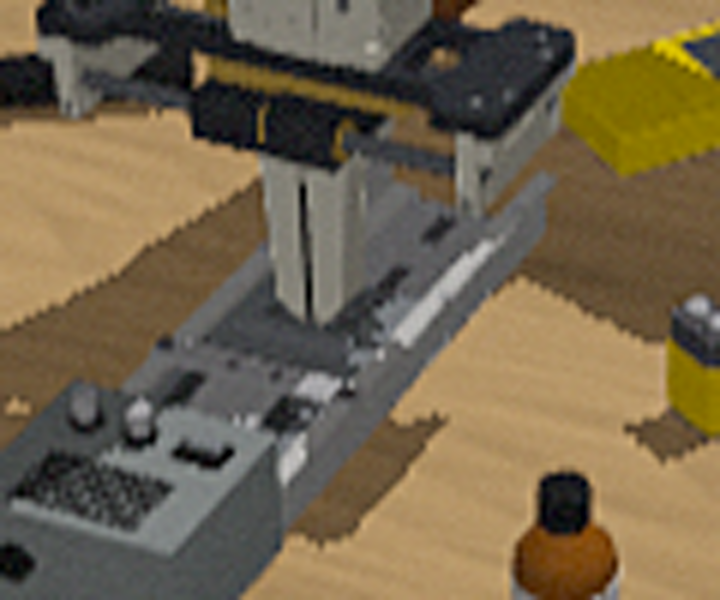

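Request:
{"api": "step_arm", "payload": {"commands": [{"xyz": [0, 0, -3], "turn": [0, 0, 0], "grip": 0}, {"xyz": [0, 0, -6], "turn": [0, 0, 0], "grip": 0}, {"xyz": [0, 0, -8], "turn": [0, 0, 0], "grip": 0}, {"xyz": [0, 0, -8], "turn": [0, 0, 0], "grip": 0}]}}

```text
t: 8.43
tool_pos: [0.5716, -0.156, 0.1103]
orientation: [-2.212, 0.036, 2.203]
force: [-8.2, -0.1, 25.2]
opening: 0.0005
```

Request:
{"api": "step_arm", "payload": {"commands": [{"xyz": [0, 0, -1], "turn": [0, 0, 0], "grip": 0}, {"xyz": [0, 0, -2], "turn": [0, 0, 0], "grip": 0}, {"xyz": [0, 0, -2], "turn": [0, 0, 0], "grip": 0}]}}

```text
t: 8.8
tool_pos: [0.5728, -0.1561, 0.1103]
orientation: [-2.209, 0.036, 2.205]
force: [-13.8, 0.8, 29.5]
opening: 0.0005
```

Request:
{"api": "step_arm", "payload": {"commands": [{"xyz": [0, 0, -1], "turn": [0, 0, 0], "grip": 0}, {"xyz": [0, 0, -2], "turn": [0, 0, 0], "grip": 0}, {"xyz": [0, 0, -2], "turn": [0, 0, 0], "grip": 0}]}}

```text
t: 9.18
tool_pos: [0.5748, -0.1563, 0.1103]
orientation: [-2.21, 0.036, 2.205]
force: [-13.3, -0.5, 29.6]
opening: -0.0001
```

Request:
{"api": "step_arm", "payload": {"commands": [{"xyz": [0, 0, -1], "turn": [0, 0, 0], "grip": 0}, {"xyz": [0, 0, -2], "turn": [0, 0, 0], "grip": 0}, {"xyz": [0, 0, -2], "turn": [0, 0, 0], "grip": 0}]}}

```text
t: 9.55
tool_pos: [0.5768, -0.1564, 0.1103]
orientation: [-2.21, 0.036, 2.205]
force: [-13.4, -0.8, 28.5]
opening: 0.0004
```

Request:
{"api": "step_arm", "payload": {"commands": [{"xyz": [0, 0, -1], "turn": [0, 0, 0], "grip": 0}, {"xyz": [0, 0, -2], "turn": [0, 0, 0], "grip": 0}, {"xyz": [0, 0, -2], "turn": [0, 0, 0], "grip": 0}]}}

```text
t: 9.93
tool_pos: [0.5786, -0.1564, 0.1103]
orientation: [-2.209, 0.036, 2.206]
force: [-14.4, -0.9, 31.6]
opening: 0.0005
```

Request:
{"api": "step_arm", "payload": {"commands": [{"xyz": [0, 0, -1], "turn": [0, 0, 0], "grip": 0}, {"xyz": [0, 0, -2], "turn": [0, 0, 0], "grip": 0}, {"xyz": [0, 0, -2], "turn": [0, 0, 0], "grip": 0}]}}

```text
t: 10.3
tool_pos: [0.579, -0.1564, 0.1103]
orientation: [-2.204, 0.035, 2.21]
force: [-24.8, -0.2, 37.9]
opening: -0.0001
```

```bash
python3 - <<'E'
from h import *
s=read_camera('scene')[:,:,::-1]
cv2.imwrite('pics/g.png',cv2.resize(s[200:300,190:310],(720,600),interpolation=cv2.INTER_CUBIC))
c=lambda P:(proj('scene',P)-[190,200])*6
for x in(.549,.587,.595,.6085,.669):print(x,c([x,-.157+(.6085-x)*.03,.026]))
print(telemetry.read_state()['force'])
E
```

```text
0.549 [341.119  286.3977]
0.587 [293.2229 338.071 ]
0.595 [282.8595 349.2512]
0.6085 [265.1423 368.3643]
0.669 [182.027  458.0218]
[-24.409   -0.1706  39.5391]
```

View pics/g.png

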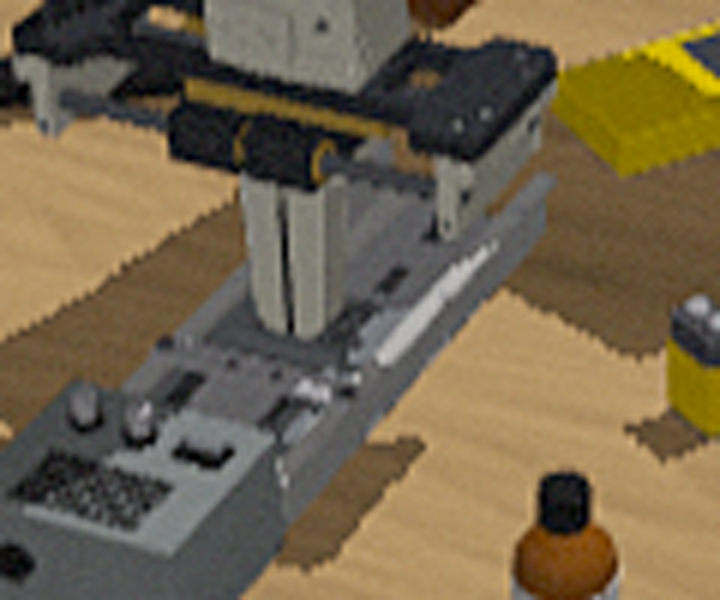

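Request:
{"api": "step_arm", "payload": {"commands": [{"xyz": [0, 0, 1], "turn": [0, 0, 0], "grip": 0}, {"xyz": [0, 0, 2], "turn": [0, 0, 0], "grip": 0}, {"xyz": [-0.5, 0, 2], "turn": [0, 0, 0], "grip": 0}]}}

```text
t: 10.72
tool_pos: [0.5785, -0.1564, 0.1103]
orientation: [-2.209, 0.036, 2.206]
force: [-10.8, -0.9, 22.3]
opening: 0.0003
```

Request:
{"api": "step_arm", "payload": {"commands": [{"xyz": [-1, 0, 0.5], "turn": [0, 0, 0], "grip": 0}, {"xyz": [-2, 0, 1], "turn": [0, 0, 0], "grip": 0}, {"xyz": [-3, 0, 1], "turn": [0, 0, 0], "grip": 0}]}}

```text
t: 11.1
tool_pos: [0.5774, -0.1554, 0.1105]
orientation: [-2.208, 0.034, 2.205]
force: [1.1, -0.9, 2.5]
opening: 0.0004
```

Request:
{"api": "step_arm", "payload": {"commands": [{"xyz": [-2, 0, 0], "turn": [0, 0, 0], "grip": 0}, {"xyz": [-6, 0, 0], "turn": [0, 0, 0], "grip": 0}, {"xyz": [-20, 0, 0], "turn": [0, 0, 0], "grip": 0}, {"xyz": [-70, 0, 0], "turn": [0, 0, 0], "grip": 0}, {"xyz": [-120, 0, 0], "turn": [0, 0, 0], "grip": 0}, {"xyz": [-170, 0, 50], "turn": [0, 0, 0], "grip": 0}, {"xyz": [-190, 50, 100], "turn": [0, 0, 0], "grip": 0}, {"xyz": [-190, 110, 120], "turn": [0, 0, 0], "grip": 0}, {"xyz": [-190, 170, 140], "turn": [0, 0, 0], "grip": 0}, {"xyz": [-190, 220, 150], "turn": [0, 0, 0], "grip": 0}, {"xyz": [-190, 220, 150], "turn": [0, 0, 0], "grip": 0}]}}

```text
t: 12.48
tool_pos: [0.4183, -0.3738, 0.3005]
orientation: [-2.204, 0.04, 2.204]
force: [0.6, 0.4, -0.1]
opening: 0.0003
```

```bash
python3 - <<'E'
from h import *
print(telemetry.read_state()['tool_pos'],telemetry.read_state()['force'])
s=read_camera('scene')[:,:,::-1];t=read_camera('top')[:,:,::-1]
cv2.imwrite('pics/ts.png',t);cv2.imwrite('pics/ss.png',s)
r=lambda a,w,h:cv2.resize(a,(w,h),interpolation=cv2.INTER_CUBIC)
cv2.imwrite('pics/k.png',np.hstack([r(t[110:260,240:290],200,600),r(t[110:260,365:415],200,600),np.vstack([r(s[215:315,180:290],396,360),r(s[180:380,140:490],396,240)])]))
E
```

```text
[ 0.4183 -0.3738  0.3005] [ 0.5783  0.3704 -0.083 ]
```

View pics/k.png

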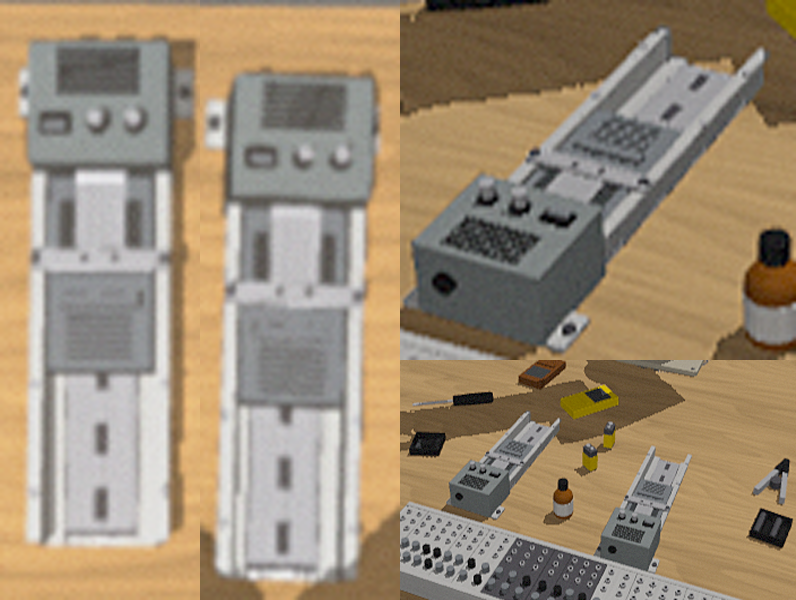

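```bash
python3 - <<'E'
from h import *
a=cv2.imread('pics/top0.png').astype(int);b=cv2.imread('pics/ts.png').astype(int)
T=lambda X,Y:(365+(X-200)/4-.375,110+Y/4-.375)
print('tail',onz('top',*T(287,407),.026),'strap',onz('top',*T(294,302),.0315))
print(robot.close_job())
E
```

```text
tail [ 0.5453 -0.1539  0.026 ] strap [ 0.6084 -0.1581  0.0315]
the job is handed in; nothing more can be done
None
```

I loaded the image-right dock and handed the job in at about 12.6 s. With closed fingertips on the thumb pad, I pressed the pack down until its sprung floor bottomed. I then slid it under the strap and leaf spring to the end stop, eased off and lifted straight up.

- **Pressed down:** the floor bottomed at about 23 N, and the readings between moves during the slide showed 20–38 N down.
- **Sliding force:** the push read about 4–9 N while sliding under the strap, with no jump there. At the stop it rose to 13–14 N while the fingers slipped about 6 mm along the pad, then to 25 N when they met the rib. I took that as the pack being home. Force was read only between moves, so a brief peak could have gone unseen.
- **Final look:** the pack sits down under the strap after release. Its tail shows the same spacing to strap and dock mouth as in the other dock (103 against 103 and 171 against 172 crop pixels). The other dock and bystanders looked unmoved by eye, but I did not measure them.
- **Disagreements:** the final ray-cast put the tail about 63 mm from the strap where 60 mm was expected, a little over the 2 mm calibration error plus my pixel picking. My first two-view height for the pack top came out about 4 mm low, so I relied on contact force for height instead.

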